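# Put the rinsed dosing cups back on their detergent bottles

## Task

The four rinsed dosing cups have drained: pick them off the draining mat one after another and set each one, mouth down as it stands, fully over the white closure of the bottle of its own colour. Leave the white dosing ball and the grey scoop where they are on the mat, and keep every bottle standing.

Things in the scene. Friction and masses are not known exactly. Their poses are not given: they have to be found in the camera images.
- blue_cup: blue plastic dosing cup, 66 mm across at the mouth (63 mm at the closed end), 56 mm tall, wall 2.5 mm, end 3 mm thick, weight about 30 g. It stands mouth down, closed end up, on the grey draining mat, whose top is 6 mm above the counter. Origin: centre of the mouth (the lower rim), z up towards the closed end.
- pink_cup: pink plastic dosing cup, 60 mm across at the mouth (57 mm at the closed end), 52 mm tall, wall 2.5 mm, end 3 mm thick, weight about 30 g. It stands mouth down, closed end up, on the grey draining mat, whose top is 6 mm above the counter. Origin: centre of the mouth (the lower rim), z up towards the closed end.
- green_cup: green plastic dosing cup, 54 mm across at the mouth (51 mm at the closed end), 50 mm tall, wall 2.5 mm, end 3 mm thick, weight about 30 g. It stands mouth down, closed end up, on the grey draining mat, whose top is 6 mm above the counter. Origin: centre of the mouth (the lower rim), z up towards the closed end.
- yellow_cup: yellow plastic dosing cup, 48 mm across at the mouth (45 mm at the closed end), 46 mm tall, wall 2.5 mm, end 3 mm thick, weight about 30 g. It stands mouth down, closed end up, on the grey draining mat, whose top is 6 mm above the counter. Origin: centre of the mouth (the lower rim), z up towards the closed end.
- blue_bottle: blue bottle, white screw closure on top: flat jug, 108 x 76 mm, side handle (below the shoulder) out to 85 mm along its -x; loose, about 1.1 kg. Origin: centre of the underside, z up. Closure: 48 mm across, bevelled top, from the shoulder (165 mm up) to 197 mm up. The blue cup drops over it, 6.5 mm play all round, its rim resting on the shoulder; no screwing or pressing.
- pink_bottle: pink bottle, white screw closure on top: round, slightly waisted softener bottle, 82 mm across; loose, about 0.9 kg. Origin: centre of the underside, z up. Closure: 42 mm across, bevelled top, from the shoulder (175 mm up) to 207 mm up. The pink cup drops over it, 6.5 mm play all round, its rim resting on the shoulder; no screwing or pressing.
- green_bottle: green bottle, white screw closure on top: flat slab-shaped bottle, 92 x 64 mm; loose, about 0.8 kg. Origin: centre of the underside, z up. Closure: 36 mm across, bevelled top, from the shoulder (170 mm up) to 202 mm up. The green cup drops over it, 6.5 mm play all round, its rim resting on the shoulder; no screwing or pressing.
- yellow_bottle: yellow bottle, white screw closure on top: short round bottle, 72 mm across; loose, about 0.7 kg. Origin: centre of the underside, z up. Closure: 30 mm across, bevelled top, from the shoulder (150 mm up) to 182 mm up. The yellow cup drops over it, 6.5 mm play all round, its rim resting on the shoulder; no screwing or pressing.
- dosing_ball: white dosing ball standing on its flat foot among the cups, 68 mm across, 52 mm tall, dark filling hole on top. Not a dosing cup; it stays on the mat. Origin: centre of the foot.
- scoop: light grey square measuring scoop, mouth up, 46 x 46 mm and 34 mm tall with a handle that ends 54 mm from its centre along its -x at the rim; lies among the cups. It stays on the mat. Origin: centre of the underside of its square bowl.
Things that resemble listed ones, but are neither listed nor needed, are in the scene too. Of the things that look like the green_bottle, the larger one is meant.

How it is judged:
By the outcome, as a careful person would: the job done as asked, in the order asked, and still so for the second after the job is handed in, with the robot touching nothing.
It also fails if it takes over 106 s, if anything falls off the work surface, if the arm or the gripper's body presses on something with over 40 N, if the wrist force passes 120 N, or if a joint passes its speed limit or range.

## Robot

A 7-joint arm with a two-finger parallel gripper is mounted at the origin on the work surface. World frame = base frame: x ahead of the robot, y to its left, z up, the work surface at z = 0. Lengths are in m, angles in rad, forces in N, time in s.
With the tool pointing down it reaches from about 0.4 to 0.85 m from the base axis. Payload 4.5 kg.
Tool frame: the origin (TCP) lies midway between the tips of the shut fingers; the grasp point (between the pads) lies 19 mm behind it (r.grip_point_offset is the distance from the TCP to the grasp point, in m); z points along the fingers, y is the line along which they close (so a half turn about z gives the same grasp; the last joint's range is limited). The gripper opens to 88 mm and grips with 3 to 60 N. Pads are 18 mm wide; open, the fingers measure 123 mm over their backs; the gripper's body (75 mm by 187 mm) begins 45 mm behind the grasp point.
Start: joints at [1.38, 0.689, -0.195, 1.565, 0.157, 0.902, -0.215], TCP at [0.139, -0.609, 0.239] pointing down, gripper open.
Joint ranges: [-3.01, 3.01], [-0.46, 2.08], [-1.47, 1.51], [0.13, 2.56], [-1, 4.14], [0.04, 2.09], [-2.66, 2.66]. Speed limits (rad/s): [2.57, 2.57, 3.14, 3.14, 3.14, 3.14, 3.14].

## Interface

Orientations are given as a unit quaternion [x, y, z, w].
In Python, from plant import r, optics gives the robot as it stands.
- The arm moves only by the shell command python3 -m pendant 'ROWS' [OPENING] [FORCE]. ROWS is JSON, a list of rows, each a list of 6 numbers: the shift along the tool's x, y, z as a fraction of full scale, then the turn, a rotation vector about the tool's x, y, z as a fraction of full scale. A call has 1 to 5 rows; each row shifts and turns the commanded pose from where the row before left it, along the tool's axes as they then stand; what a row does not reach is not made up. Full scale, the value 1, is 0.025 m for a shift and pi rad for a turn. A row lasts 1/12 s, in which the tool goes at most 41.7 mm and 7.16 degrees, less where a joint would pass 70% of its speed; a pose out of reach is approached as far as the arm can. A call with a number of a shift or a turn outside -1 to 1 is refused whole. A call with a gripper value outside its range is refused whole. OPENING is the opening, from -1 (shut) to 1 (fully open), set as the call begins (- or left out, the last holds). The fingers move at their own pace and stop on an object; FORCE is the grip in N (left out, the last holds). Time passes only in rows, so rows that do not move let the fingers close. It gives the time, the measured TCP pose, the force, the opening and the grip force at its end, in the units of the state.
- r.get_state(): the state, without advancing time (a new reading comes with each control period).
- optics.snapshot(name): name is "scene" or "top" or "wrist"; returns (picture, depth): 480x640x3 uint8, blue, green, red; 480x640 float32, m along the optical axis (not along the pixel's ray), 0 where there is no reading.
- optics.calibration(name): a dict with "vfov" (degrees; the focal length in pixels is half the picture's height over the tangent of half this angle, whatever the lens; pixels are square), "cx", "cy" (the principal point, pixels), "k1" (the pictures are not rectified: a ray, as slopes to the right and down, at radius r is drawn at 1 + k1 r^2 times it, then the intrinsics apply), "cam_to_world" (4x4, takes a point from camera to world coordinates); the wrist camera has in their place "tool_from_camera" (4x4, takes a point from camera to tool coordinates, whose origin is the TCP and whose axes are the flange's). Camera axes: x right, y up, looking along -z (the intrinsics and any distortion apply to the point x, -y, -z); pixel columns grow to the right and rows downward; lengths in m; the calibration is good to about 2 mm. A picture is of the moment at which its call begins: read the wrist's pose just before it. calibration takes no time and is no camera call.
- r.finish_job(): hands the job in; it is judged then, once.
The state is a dict: "clock": time; "q": joint angles; "qd": joint speeds; "joint_torque": joint torques, N m; "tool_pos": TCP position; "eef_rot": TCP orientation; "contact_force": force on the tool from outside, world axes, zero at the start; "moment": the same for the moment, N m; "opening": opening from 0.0 (shut) to 1.0 (fully open); "finger_force": force on a finger pad.
Only numpy, scipy, OpenCV 4.12 (cv2) and the standard library are available. Lean on these libraries where they do the work, as an engineer would, in place of code of your own. Each camera call takes 0.05 s, during which the arm holds its last target. There are 200 camera calls.

## Working session

There is one attempt and no reset: what is moved stays moved. The work goes in short steps, Python scripts to look and compute and a shell command to move; the robot and the scene stay as the last step left them, time stands still between calls to the robot, and variables do not carry over. Pictures are saved under pics/ and viewed, at most 14 in all, crops included, and the job is handed in when it is done.

```bash
ls; mkdir -p pics; python3 - <<'E'
from plant import r, optics
import cv2, numpy as np
print(r.get_state())
for n in ("scene","top","wrist"):
    p,d=optics.snapshot(n); cv2.imwrite(f"pics/{n}0.png",p); np.savez(f"{n}0.npz",p=p,d=d)
    print(n,optics.calibration(n))
E
```

```text
pics
{'clock': 0.0, 'q': array([ 1.37978026,  0.68996703, -0.19449815,  1.56631376,  0.15730519,
        0.90251367, -0.2150789 ]), 'qd': array([ 0.00170749,  0.00182563, -0.00033857, -0.00287519, -0.00146915,
        0.00105295,  0.00089619]), 'joint_torque': array([-9.25095810e-04, -5.27556074e+01, -1.26682576e+00, -1.53427219e+01,
       -5.26721694e-02,  6.58742632e-03,  1.78325699e-04]), 'tool_pos': array([ 0.13913231, -0.60868023,  0.23792829]), 'eef_rot': array([ 9.93683255e-01,  1.12217512e-01, -1.74866580e-04, -8.88361857e-04]), 'contact_force': array([ 0.7015373 , -0.65622782,  0.99123262]), 'moment': array([ 0.00362976,  0.03831335, -0.00377856]), 'finger_force': 0.0, 'opening': 0.9997770580442613}
scene {'vfov': 53.44438007939083, 'cx': 324.53708788200487, 'cy': 234.89117047820164, 'k1': -0.12073609786716304, 'cam_to_world': array([[ 0.31231919, -0.60446253,  0.73285863,  1.24138398],
       [ 0.9499267 ,  0.20667194, -0.23436292, -0.20308219],
       [-0.00979771,  0.76935802,  0.63874271,  0.60056222],
       [ 0.        ,  0.        ,  0.        ,  1.        ]])}
top {
[... 236 characters left out ...]
24010e-02,  1.91331200e-03,
        -1.79116130e-02],
       [ 6.40516873e-04,  6.27598619e-02,  9.98028451e-01,
         1.04593244e+00],
       [ 0.00000000e+00,  0.00000000e+00,  0.00000000e+00,
         1.00000000e+00]])}
wrist {'vfov': 60.517203366783676, 'cx': 324.63964559652305, 'cy': 241.4052558000758, 'k1': -0.0569404122222003, 'tool_from_camera': array([[ 7.82980197e-04,  9.60001007e-01,  2.79995454e-01,
         7.23226394e-02],
       [ 9.99999692e-01, -7.64269410e-04, -1.76004832e-04,
         4.38591980e-04],
       [ 4.50271443e-05,  2.79995506e-01, -9.60001310e-01,
        -1.45482699e-01],
       [ 0.00000000e+00,  0.00000000e+00,  0.00000000e+00,
         1.00000000e+00]])}
```

View pics/top0.png

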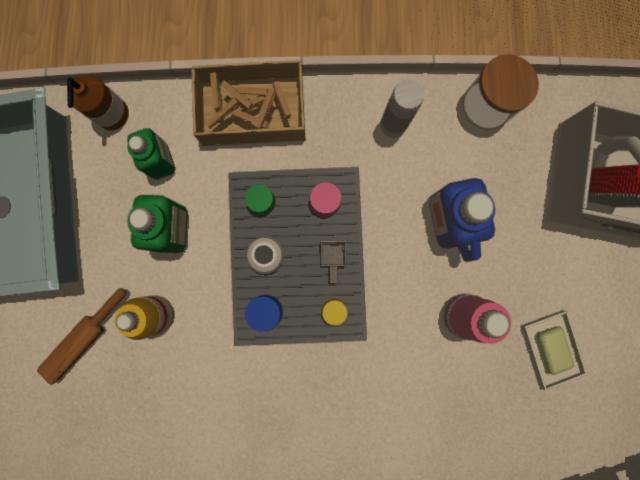

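View pics/scene0.png

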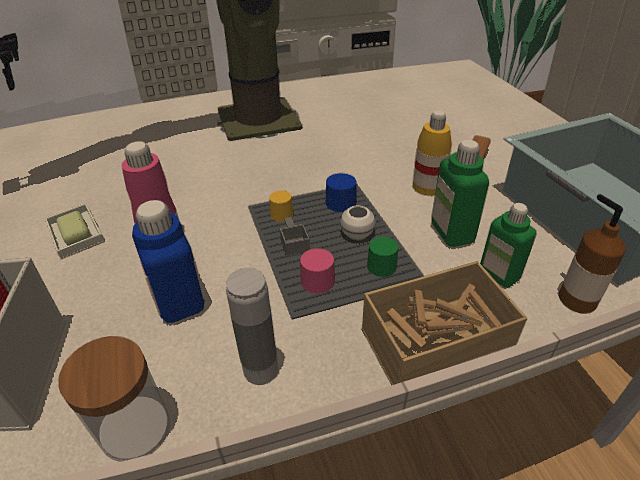

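The top view shows the cups at green (260,200), pink (325,200), blue (263,313) and yellow (335,313). The bottle closures are at yellow (127,321), blue (480,207) and pink (493,323). Two bottles look green: one at (142,219) that is bigger in both views (scene (460,195)), and a smaller one at (137,144) (scene (510,245)). The larger should be the one meant, and I'll confirm that with heights and a crop.

```bash
cat > h.py <<'E'
import cv2, numpy as np
from scipy.spatial.transform import Rotation as R
from plant import r, optics
def K(c): f=240/np.tan(np.radians(c["vfov"]/2)); return np.array([[f,0,c["cx"]],[0,f,c["cy"]],[0,0,1]])
def pose(c,st=None):
    if "cam_to_world" in c: return c["cam_to_world"]
    T=np.eye(4); T[:3,:3]=R.from_quat(st["eef_rot"]).as_matrix(); T[:3,3]=st["tool_pos"]; return T@c["tool_from_camera"]
def rays(uv,c):
    n=cv2.undistortPoints(np.asarray(uv,np.float64).reshape(-1,1,2),K(c),np.array([c["k1"],0,0,0.])).reshape(-1,2)
    return np.c_[n[:,0],-n[:,1],-np.ones(len(n))]
def cloud(d,c,T):
    v,u=np.mgrid[:480,:640]; q=rays(np.c_[u.ravel(),v.ravel()],c)*d.reshape(-1,1)
    return (q@T[:3,:3].T+T[:3,3]).reshape(480,640,3)
def onplane(uv,c,T,z):
    q=rays(uv,c)@T[:3,:3].T; return T[:3,3]+q*((z-T[2,3])/q[:,2])[:,None]
E
python3 - <<'E'
from h import *
D=np.load("top0.npz"); p,d=D["p"],D["d"]; c=optics.calibration("top"); T=pose(c); P=cloud(d,c,T)
hsv=cv2.cvtColor(p,cv2.COLOR_BGR2HSV)
print("mat/counter z",P[330,300],P[400,250])
for n,(u,v),zt in [("blue",(263,313),.062),("pink",(325,200),.058),("green",(260,200),.056),("yellow",(335,313),.052),("ball",(264,255),.058),
   ("blueB",(480,207),.197),("pinkB",(493,323),.207),("greenB",(142,219),.202),("yellowB",(127,321),.182),("smallgreen",(137,144),.18)]:
    W=P[v-22:v+23,u-22:u+23]; z=W[...,2]; m0=(z[20:25,20:25]).mean()
    zz=m0 if n=="smallgreen" else zt
    m=(abs(z-m0)<.007).astype(np.uint8); nl,lab,st,ce=cv2.connectedComponentsWithStats(m); L=lab[22,22]
    ys,xs=np.where(lab==L); uv=np.c_[xs+u-22,ys+v-22].astype(np.float32)
    (cx,cy),rad=cv2.minEnclosingCircle(uv); 
    print(n,"z",m0.round(4),"n",len(uv),"cen",uv.mean(0).round(1),"circ",round(cx,1),round(cy,1),round(rad,1),"depthxy",W[lab==L].mean(0).round(4),"ray",onplane([uv.mean(0),(cx,cy)],c,T,zz)[:,:2].round(4).tolist(), "diam_mm",round(2000*rad*(T[2,3]-zz)/K(c)[0,0],1))
S=cv2.imread("pics/scene0.png")[100:310,400:560]; S2=p[110:270,90:210]
cv2.imwrite("pics/greens.png",np.hstack([cv2.resize(S,(400,525)),cv2.resize(S2,(393,525))]))
E
```

```text
mat/counter z [0.43218497 0.0167723  0.00291479] [3.00985801e-01 1.14086690e-01 1.52449676e-04]
blue z 0.0618 n 977 cen [262.2 313.7] circ 261.9 313.8 17.9 depthxy [0.4682 0.0816 0.0619] ray [[0.4682, 0.0815], [0.468, 0.082]] diam_mm 63.7
pink z 0.0584 n 773 cen [325.1 197.6] circ 325.0 197.7 15.8 depthxy [ 0.674  -0.0347  0.0581] ray [[0.674, -0.0347], [0.6739, -0.0346]] diam_mm 56.7
green z 0.0953 n 2025 cen [260. 200.] circ 260.0 200.0 31.1 depthxy [0.6765 0.086  0.0265] ray [[0.6724, 0.083], [0.6724, 0.083]] diam_mm 111.6
yellow z 0.0517 n 500 cen [334.2 312.4] circ 334.2 312.5 12.7 depthxy [ 0.4673 -0.0468  0.0517] ray [[0.4673, -0.0468], [0.4672, -0.0468]] diam_mm 45.6
ball z 0.0586 n 741 cen [263.4 254.4] circ 263.7 253.9 16.4 depthxy [0.5738 0.0781 0.0572] ray [[0.5738, 0.078], [0.5746, 0.0774]] diam_mm 58.8
blueB z 0.1966 n 675 cen [478.9 206.8] circ 478.7 206.8 15.2 depthxy [ 0.6361 -0.2734  0.1958] ray [[0.636, -0.273], [0.636, -0.2727]] diam_mm 46.9
pinkB z 0.2067 n 536 cen [495.8 324.1] circ 495.0 324.0 13.6 depthxy [ 0.4534 -0.2909  0.2056] ray [[0.4535, -0.2904], [0.4537, -0.2891]] diam_mm 41.3
greenB z 0.2023 n 379 cen [139.3 218.5] circ 139.8 218.4 11.6 depthxy [0.6279 0.2578 0.2013] ray [[0.6279, 0.2576], [0.6281, 0.2569]] diam_mm 35.6
yellowB z 0.1821 n 250 cen [124.6 321.5] circ 125.0 321.0 9.5 depthxy [0.4667 0.2894 0.1807] ray [[0.4668, 0.289], [0.4675, 0.2884]] diam_mm 29.6
smallgreen z 0.154 n 210 cen [135.8 143.1] circ 136.1 143.3 8.3 depthxy [0.7602 0.2811 0.1528] ray [[0.7599, 0.2807], [0.7596, 0.2801]] diam_mm 27.0
```

View pics/greens.png

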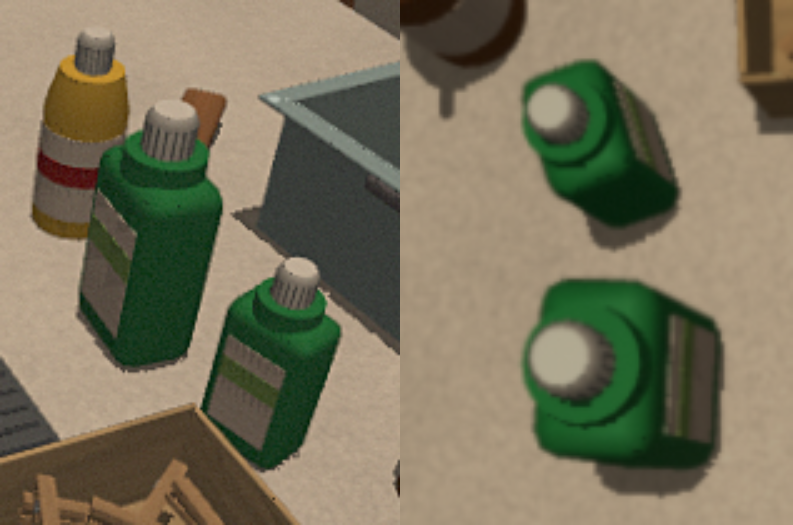

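The larger green bottle, with its closure at (139,218), has its top at 202 mm and 36 mm across. That matches the description. The small one at (136,143) is only 154 mm tall with a 27 mm cap. I'll turn the tool square to the world frame and start moving.

```bash
python3 - <<'E'
from h import *
D=np.load("top0.npz"); p=D["p"]; c=optics.calibration("top"); T=pose(c)
hsv=cv2.cvtColor(p,cv2.COLOR_BGR2HSV)
for n,(u,v),z,h in [("green",(260,200),.056,(50,80)),("pink",(325,200),.058,(160,179)),("blue",(262,313),.062,(105,130)),("yellow",(334,312),.052,(15,35))]:
    m=cv2.inRange(hsv,(h[0],100,30),(h[1],255,255)); k=np.zeros_like(m); k[v-30:v+30,u-30:u+30]=1; ys,xs=np.where(m*k>0)
    uv=np.c_[xs,ys].astype(np.float32); (cx,cy),rad=cv2.minEnclosingCircle(uv); print(n,len(uv),uv.mean(0),cx,cy,rad,onplane([uv.mean(0),(cx,cy)],c,T,z*0.7)[:,:2].round(4).tolist())
E
python3 -m pendant '[[0,0,-1,0,0,0.0358],[0,0,-1,0,0,0.0358],[0,0,-0.5,0,0,0],[1,-1,0,0,0,0],[1,-1,0,0,0,0]]' 1
python3 -m pendant '[[1,-1,0,0,0,0],[1,-1,0,0,0,0],[1,-1,0,0,0,0],[1,-1,0,0,0,0],[1,-1,0,0,0,0]]'
python3 -m pendant '[[1,-1,0,0,0,0],[1,-1,0,0,0,0],[1,-1,0,0,0,0],[1,-1,0,0,0,0],[1,-1,0,0,0,0]]'; python3 -c "
from plant import r; print(r.get_state())"
```

```text
green 699 [259.47498 199.40915] 259.08013916015625 199.62213134765625 15.548986434936523 [[0.6758, 0.0857], [0.6754, 0.0864]]
pink 871 [324.98392 199.0287 ] 324.6499938964844 199.0 17.327030181884766 [[0.6738, -0.0348], [0.6738, -0.0342]]
blue 1031 [263.02716 312.88748] 263.1886901855469 312.88677978515625 18.64807891845703 [[0.4683, 0.0818], [0.4683, 0.0815]]
yellow 566 [333.95935 311.93817] 333.95574951171875 311.93804931640625 13.529376983642578 [[0.4671, -0.0468], [0.4671, -0.0468]]
clock: 0.57
tool_pos: [0.188, -0.5604, 0.3018]
eef_rot: [1.0, -0.003, -0.0, 0.001]
contact_force: [1.1, 0.2, 0.3]
opening: 1.001
finger_force: 0.0
clock: 0.98
tool_pos: [0.3152, -0.4328, 0.3011]
eef_rot: [1.0, -0.0, -0.0, -0.0]
contact_force: [0.9, -0.2, -0.2]
opening: 0.997
finger_force: 0.0
clock: 1.4
tool_pos: [0.4402, -0.3078, 0.3011]
eef_rot: [1.0, -0.0, -0.0, -0.0]
contact_force: [0.8, -0.5, 1.3]
opening: 0.997
finger_force: 0.0
{'clock': 1.4, 'q': array([ 0.6165553 ,  0.49504126, -0.14550251,  1.75033494,  0.08799074,
        0.90292854, -1.13720277]), 'qd': array([-0.78068509,  0.08985972,  0.00325165, -0.1808943 ,  0.01084858,
        0.0828709 , -0.7681695 ]), 'joint_torque': array([ 3.65208305e+00, -4.49637330e+01, -7.11874533e-01, -1.46373278e+01,
       -8.72468459e-02, -3.14792781e-02,  7.99802765e-01]), 'tool_pos': array([ 0.44020025, -0.30784336,  0.30110513]), 'eef_rot': array([ 9.99999977e-01, -5.75877129e-05, -2.02947427e-04, -4.17676345e-05]), 'contact_force': array([ 0.79055565, -0.50968894,  1.32656926]), 'moment': array([-0.03690573, -0.02337543, -0.05247634]), 'finger_force': 0.0, 'opening': 0.9973372194450834}
```

```bash
cat > w.py <<'E'
# wrist look: blob of points near height z, seeded at nearest expected (x,y)
import sys; from h import *
def look(items,save=None):
    st=r.get_state(); p,d=optics.snapshot("wrist"); c=optics.calibration("wrist"); T=pose(c,st); P=cloud(d,c,T)
    if save: cv2.imwrite(save,p)
    print("tcp",st["tool_pos"].round(4),"t",st["clock"])
    for n,x,y,z in items:
        m=(d>0)&(abs(P[...,2]-z)<.007)&(np.hypot(P[...,0]-x,P[...,1]-y)<.05)
        ys,xs=np.where(m)
        if len(xs)<50: print(n,"not seen",len(xs)); continue
        uv=np.c_[xs,ys].astype(np.float32); (cx,cy),rad=cv2.minEnclosingCircle(uv)
        Q=P[m]; o=onplane(uv,c,T,z)[:,:2].astype(np.float32); (ax,ay),ra=cv2.minEnclosingCircle(o)
        print(n,len(xs),"px",round(cx),round(cy),round(rad),"mean",Q.mean(0).round(4),"circ",round(ax,4),round(ay,4),"diam",round(2000*ra,1))
B=dict(blueC=(.468,.0815,.062),pinkC=(.674,-.0347,.058),greenC=(.6758,.086,.056),yellowC=(.4672,-.0468,.052),blueB=(.636,-.273,.197),pinkB=(.4535,-.29,.207),greenB=(.628,.2575,.202),yellowB=(.4668,.289,.182))
if __name__=="__main__": look([(a,*B[a]) for a in sys.argv[1].split(",")],sys.argv[2] if len(sys.argv)>2 else None)
E
python3 -m pendant '[[0,0,0,0,0,0],[0,0,0,0,0,0]]'; python3 w.py pinkB,blueB
python3 -m pendant '[[1,-1,0,0,0,0],[0.12,-1,0,0,0,0],[0,-1,0,0,0,0],[0,-1,0,0,0,0],[0,-1,0,0,0,0]]'
python3 -m pendant '[[0,-1,0,0,0,0],[0,-1,0,0,0,0],[0,-1,0,0,0,0],[0,-1,0,0,0,0],[0,-1,0,0,0,0]]'
python3 -m pendant '[[0,-1,0.5,0,0,0],[0,-1,1,0,0,0],[0,-1,1,0,0,0],[0,0,0,0,0,0],[0,0,0,0,0,0]]'; python3 w.py blueC,yellowC pics/w1.png
```

```text
clock: 1.57
tool_pos: [0.441, -0.307, 0.301]
eef_rot: [1.0, 0.003, 0.0, -0.0]
contact_force: [0.1, -0.6, -0.5]
opening: 1.004
finger_force: 0.0
tcp [ 0.441 -0.307  0.301] t 1.5667
pinkB 3432 px 304 223 34 mean [ 0.4541 -0.295   0.2055] circ 0.4545 -0.2953 diam 41.7
blueB not seen 0
clock: 2.03
tool_pos: [0.4661, -0.1854, 0.301]
eef_rot: [1.0, -0.002, -0.0, 0.0]
contact_force: [-0.3, 1.4, -0.3]
opening: 1.004
finger_force: 0.0
clock: 2.45
tool_pos: [0.4666, -0.0605, 0.3012]
eef_rot: [1.0, -0.002, -0.0, 0.001]
contact_force: [0.2, -0.5, -0.8]
opening: 1.0
finger_force: 0.0
clock: 2.87
tool_pos: [0.4664, 0.015, 0.2377]
eef_rot: [1.0, 0.0, -0.002, 0.001]
contact_force: [0.3, -0.9, -0.6]
opening: 0.998
finger_force: 0.0
tcp [0.4664 0.015  0.2377] t 2.8667
blueC 4722 px 243 212 40 mean [0.4692 0.0791 0.0614] circ 0.4685 0.0788 diam 64.3
yellowC 2327 px 401 211 28 mean [ 0.468  -0.0487  0.0514] circ 0.468 -0.0488 diam 46.5
```

View pics/w1.png

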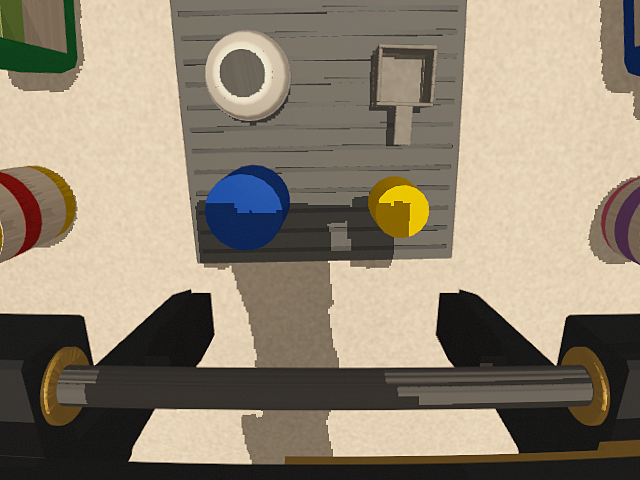

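The wrist view shows the blue cup at (243,212) and the yellow cup at (401,211), both clear of the ball (248,75) and the scoop (403,90). The wrist coordinates sit about 2 mm from the top camera's. I'll grasp the blue cup now.

```bash

python3 -m pendant '[[0.1,-1,0,0,0,0],[0,-1,0.5,0,0,0],[0,-0.56,1,0,0,0],[0,0,1,0,0,0],[0,0,1,0,0,0]]'
python3 -m pendant '[[0,0,1,0,0,0],[0,0,1,0,0,0],[0,0,1,0,0,0],[0,0,0.77,0,0,0],[0,0,0.5,0,0,0]]'
python3 -m pendant '[[0,0,0.5,0,0,0],[0,0,0,0,0,0],[0,0,0,0,0,0]]'
python3 -m pendant '[[0,0,0,0,0,0],[0,0,0,0,0,0],[0,0,0,0,0,0],[0,0,0,0,0,0],[0,0,0,0,0,0]]' -1 12
python3 -m pendant '[[0,0,0,0,0,0],[0,0,0,0,0,0],[0,0,0,0,0,0]]'
```

```text
clock: 3.33
tool_pos: [0.4717, 0.0785, 0.1516]
eef_rot: [1.0, -0.001, 0.002, 0.0]
contact_force: [-0.2, 0.1, 0.3]
opening: 1.0
finger_force: 0.0
clock: 3.75
tool_pos: [0.471, 0.0769, 0.0435]
eef_rot: [1.0, -0.002, 0.0, 0.001]
contact_force: [0.2, 0.6, 1.3]
opening: 1.0
finger_force: 0.0
clock: 4.0
tool_pos: [0.4709, 0.0777, 0.0324]
eef_rot: [1.0, -0.002, 0.0, 0.001]
contact_force: [0.2, -0.7, -0.2]
opening: 1.001
finger_force: 0.0
clock: 4.42
tool_pos: [0.4704, 0.0796, 0.0326]
eef_rot: [1.0, -0.0, 0.001, -0.0]
contact_force: [-0.3, 0.3, 5.1]
opening: 0.71
finger_force: 12.0
clock: 4.67
tool_pos: [0.4704, 0.0796, 0.0326]
eef_rot: [1.0, -0.0, 0.001, 0.0]
contact_force: [-0.0, -0.7, 6.5]
opening: 0.713
finger_force: 12.0
```

```bash

python3 -m pendant '[[0,0,-0.5,0,0,0],[0,0,-0.8,0,0,0],[0,0,-1,0,0,0],[0,0,-1,0,0,0],[0,0,-1,0,0,0]]'
python3 -m pendant '[[0.5,0.5,-1,0,0,0],[1,1,-1,0,0,0],[1,1,-1,0,0,0],[1,1,-1,0,0,0],[0.5,1,-1,0,0,0]]'
python3 -m pendant '[[0,1,-1,0,0,0],[0,1,0,0,0,0],[0,1,0,0,0,0],[0,1,0,0,0,0],[0,1,0,0,0,0]]'
python3 -m pendant '[[0,1,0,0,0,0],[0,1,0,0,0,0],[0,1,0,0,0,0],[0,1,0,0,0,0],[0,0.6,0,0,0,0]]'
python3 -m pendant '[[0,0,0,0,0,0],[0,0,0,0,0,0],[0,0,0,0,0,0]]'
python3 w.py blueB pics/w2.png
```

```text
clock: 5.08
tool_pos: [0.4694, 0.0796, 0.1405]
eef_rot: [1.0, 0.0, -0.0, 0.0]
contact_force: [0.7, 0.6, -0.8]
opening: 0.709
finger_force: 11.9
clock: 5.5
tool_pos: [0.5691, -0.0312, 0.2632]
eef_rot: [1.0, 0.0, 0.001, -0.0]
contact_force: [0.7, -0.1, -0.6]
opening: 0.713
finger_force: 11.9
clock: 5.92
tool_pos: [0.5664, -0.1561, 0.2866]
eef_rot: [1.0, 0.0, -0.0, 0.0]
contact_force: [0.0, 0.1, -0.1]
opening: 0.714
finger_force: 11.9
clock: 6.33
tool_pos: [0.5658, -0.2734, 0.2862]
eef_rot: [1.0, -0.002, -0.001, 0.001]
contact_force: [-0.3, -0.7, -0.9]
opening: 0.708
finger_force: 11.9
clock: 6.58
tool_pos: [0.5674, -0.2675, 0.2865]
eef_rot: [1.0, 0.001, -0.0, -0.001]
contact_force: [-0.0, 0.1, 0.4]
opening: 0.715
finger_force: 11.9
tcp [ 0.5674 -0.2675  0.2865] t 6.5833
blueB 5611 px 341 127 43 mean [ 0.637  -0.2765  0.1957] circ 0.6369 -0.2764 diam 47.2
```

View pics/w2.png

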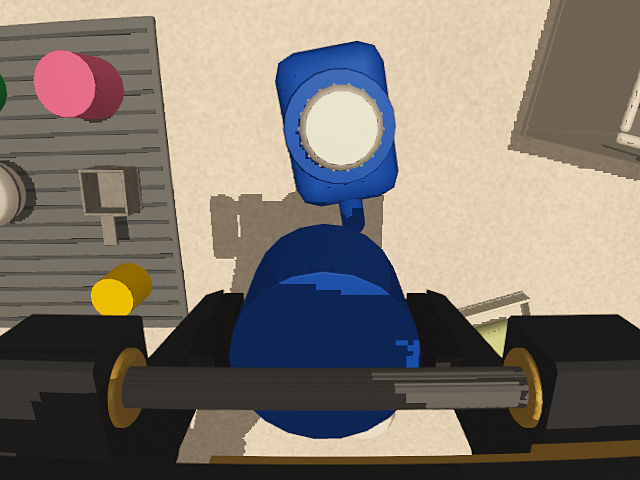

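The blue closure is at (341,127), and the blue cup is held upright with its top centred near (325,355). I'll re-read the pose and check where the cup sits in the tool.

```bash
cat >> w.py <<'E'
def held(dz,D):
    """offset of held cup top (dz above TCP) from the TCP, world axes; circle fit to the extremes"""
    st=r.get_state(); p,d=optics.snapshot("wrist"); c=optics.calibration("wrist"); T=pose(c,st); P=cloud(d,c,T)-st["tool_pos"]
    m=(d>0)&(abs(P[...,2]-dz)<.006)&(np.hypot(P[...,0],P[...,1])<.045)&(abs(P[...,1])<D/2+.002); Q=P[m][:,:2].astype(np.float32)
    (a,b),ra=cv2.minEnclosingCircle(Q); print("held",len(Q),"z",P[m][:,2].mean().round(4),"circ",round(a,4),round(b,4),"diam",round(2000*ra,1),"x",Q[:,0].min(),Q[:,0].max(),"y",Q[:,1].min(),Q[:,1].max())
E
python3 - <<'E'
from w import *
look([("blueB",*B["blueB"])]); held(.0294,.063)
look([("blueB",*B["blueB"])]); 
E
```

```text
tcp [ 0.5675 -0.2673  0.2866] t 6.6333
blueB 5607 px 341 127 43 mean [ 0.637  -0.2765  0.1957] circ 0.6368 -0.2766 diam 46.8
held 19569 z 0.0286 circ 0.0004 -0.0 diam 69.5 x -0.03400951 0.029676856 y -0.033499826 0.03344802
tcp [ 0.5675 -0.2678  0.2868] t 6.7333
blueB 5589 px 340 127 43 mean [ 0.6371 -0.2765  0.1957] circ 0.6366 -0.2765 diam 46.8
```

```bash

python3 -m pendant '[[1,0.36,0,0,0,0],[1,0,0,0,0,0],[0.6,0,0.5,0,0,0],[0.25,0,0.7,0,0,0],[0,0,0.6,0,0,0]]'
python3 -m pendant '[[0,0,0,0,0,0],[0,0,0,0,0,0],[0,0,0,0,0,0]]'
```

```text
clock: 7.2
tool_pos: [0.6404, -0.2771, 0.2407]
eef_rot: [1.0, 0.001, 0.001, -0.0]
contact_force: [-1.7, 0.8, -0.4]
opening: 0.714
finger_force: 11.9
clock: 7.45
tool_pos: [0.6387, -0.2789, 0.2427]
eef_rot: [1.0, 0.0, 0.001, 0.0]
contact_force: [0.4, -0.5, -0.3]
opening: 0.709
finger_force: 11.9
```

```bash

python3 -m pendant '[[0,-0.06,0.4,0,0,0],[0,0,0.4,0,0,0],[0,0,0.4,0,0,0],[0,0,0.4,0,0,0],[0,0,0.34,0,0,0]]'
python3 -m pendant '[[0,0,0,0,0,0],[0,0,0,0,0,0],[0,0,0,0,0,0]]'
```

```text
clock: 7.87
tool_pos: [0.6377, -0.2774, 0.1915]
eef_rot: [1.0, -0.0, -0.001, -0.0]
contact_force: [-1.7, 0.4, 9.3]
opening: 0.709
finger_force: 12.0
clock: 8.12
tool_pos: [0.6383, -0.2775, 0.1929]
eef_rot: [1.0, -0.0, -0.0, -0.0]
contact_force: [-1.4, -0.3, 1.0]
opening: 0.713
finger_force: 11.9
```

```bash

python3 -m pendant '[[0,0,0,0,0,0],[0,0,0,0,0,0],[0,0,0,0,0,0],[0,0,0,0,0,0]]' 1
python3 -m pendant '[[0,0,-0.3,0,0,0],[0,0,-0.7,0,0,0],[0,0,-1,0,0,0],[0,0,-1,0,0,0],[0,-0.5,-0.7,0,0,0]]'
python3 -m pendant '[[0,-1,0,0,0,0],[0,-1,0,0,0,0],[0,-1,0,0,0,0],[0,-1,0,0,0,0],[0,-1,0,0,0,0]]'
python3 -m pendant '[[0,-1,1,0,0,0],[0,-1,1,0,0,0],[0,-0.5,0,0,0,0],[0,0,0,0,0,0],[0,0,0,0,0,0]]'
python3 w.py pinkC,greenC,yellowC pics/w3.png; python3 - <<'E'
from h import *
p,d=optics.snapshot("top"); cv2.imwrite("pics/t3.png",p)
E
```

```text
clock: 8.45
tool_pos: [0.6384, -0.2775, 0.1934]
eef_rot: [1.0, -0.0, 0.0, 0.0]
contact_force: [-0.5, 0.2, -1.0]
opening: 0.985
finger_force: 0.0
clock: 8.87
tool_pos: [0.6384, -0.2687, 0.2886]
eef_rot: [1.0, -0.002, 0.001, 0.002]
contact_force: [0.2, -1.1, 0.3]
opening: 0.999
finger_force: 0.0
clock: 9.28
tool_pos: [0.6383, -0.1389, 0.2865]
eef_rot: [1.0, -0.0, 0.0, 0.0]
contact_force: [0.4, 0.6, -0.7]
opening: 1.0
finger_force: 0.0
clock: 9.7
tool_pos: [0.6393, -0.078, 0.2372]
eef_rot: [1.0, 0.0, 0.001, 0.001]
contact_force: [0.4, -1.4, 1.1]
opening: 1.001
finger_force: 0.0
tcp [ 0.6393 -0.078   0.2372] t 9.7
pinkC 4088 px 272 170 37 mean [ 0.6751 -0.0376  0.0575] circ 0.6746 -0.0376 diam 57.5
greenC 3236 px 124 168 34 mean [0.677  0.0821 0.0554] circ 0.6765 0.0815 diam 53.7
yellowC not seen 22
```

View pics/t3.png

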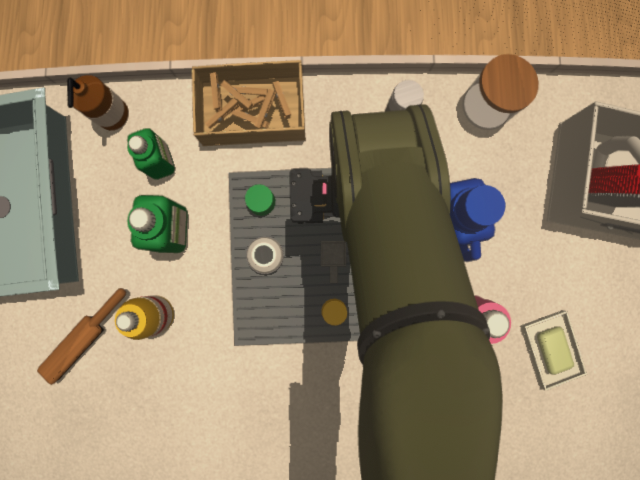

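The blue cup sits over the blue bottle's closure at (484,205), and the bottle is still standing. Next is the pink cup.

```bash

python3 -m pendant '[[0.7,-1,0,0,0,0],[0.73,-0.62,0.5,0,0,0],[0,0,1,0,0,0],[0,0,1,0,0,0],[0,0,1,0,0,0]]'
python3 -m pendant '[[0,0,1,0,0,0],[0,0,1,0,0,0],[0,0,1,0,0,0],[0,0,0.4,0,0,0],[0,0,0,0,0,0]]'
```

```text
clock: 10.22
tool_pos: [0.6756, -0.0395, 0.1487]
eef_rot: [1.0, -0.001, 0.002, 0.001]
contact_force: [0.3, -0.6, 0.3]
opening: 0.997
finger_force: 0.0
clock: 10.63
tool_pos: [0.6729, -0.0392, 0.0614]
eef_rot: [1.0, -0.001, -0.002, 0.001]
contact_force: [-0.4, -0.6, 0.5]
opening: 1.003
finger_force: 0.0
```

```bash

python3 -m pendant '[[0.08,-0.07,0.5,0,0,0],[0,0,0.5,0,0,0],[0,0,0.33,0,0,0],[0,0,0,0,0,0],[0,0,0,0,0,0]]'
python3 -m pendant '[[0,0,0,0,0,0],[0,0,0,0,0,0],[0,0,0,0,0,0],[0,0,0,0,0,0],[0,0,0,0,0,0]]' -1 12
python3 -m pendant '[[0,0,0,0,0,0],[0,0,0,0,0,0],[0,0,0,0,0,0]]'
```

```text
clock: 11.05
tool_pos: [0.6759, -0.0353, 0.0296]
eef_rot: [1.0, -0.0, -0.0, 0.0]
contact_force: [-0.3, -0.8, 0.1]
opening: 1.0
finger_force: 0.0
clock: 11.47
tool_pos: [0.6763, -0.0354, 0.0303]
eef_rot: [1.0, -0.0, 0.0, 0.0]
contact_force: [-0.7, -0.1, 1.5]
opening: 0.666
finger_force: 12.0
clock: 11.72
tool_pos: [0.6763, -0.0354, 0.0303]
eef_rot: [1.0, -0.0, 0.0, 0.0]
contact_force: [-0.4, 0.1, 3.8]
opening: 0.672
finger_force: 12.0
```

```bash

python3 -m pendant '[[0,0,-0.5,0,0,0],[0,0,-0.8,0,0,0],[0,0,-1,0,0,0],[0,0,-1,0,0,0],[0,0,-1,0,0,0]]'
python3 -m pendant '[[-0.5,0.5,-1,0,0,0],[-1,1,-1,0,0,0],[-1,1,-1,0,0,0],[-1,1,-1,0,0,0],[-1,1,-1,0,0,0]]'
python3 -m pendant '[[-1,1,-1,0,0,0],[-1,1,-0.2,0,0,0],[-1,1,0,0,0,0],[-1,1,0,0,0,0],[-1,1,0,0,0,0]]'
python3 -m pendant '[[-1,0.7,0,0,0,0],[-1,0,0,0,0,0],[-0.2,0,0,0,0,0],[0,0,0,0,0,0],[0,0,0,0,0,0]]'
python3 -m pendant '[[0,0,0,0,0,0]]'
python3 - <<'E'
from w import *
look([("pinkB",*B["pinkB"])],"pics/w4.png"); held(.0277,.057); look([("pinkB",*B["pinkB"])])
E
```

```text
clock: 12.13
tool_pos: [0.6758, -0.0352, 0.139]
eef_rot: [1.0, 0.0, -0.0, -0.0]
contact_force: [0.2, -0.1, 0.3]
opening: 0.668
finger_force: 12.0
clock: 12.55
tool_pos: [0.5658, -0.1448, 0.2603]
eef_rot: [1.0, 0.0, 0.0, 0.0]
contact_force: [-0.0, -0.6, -0.2]
opening: 0.672
finger_force: 12.0
clock: 12.97
tool_pos: [0.4418, -0.2689, 0.2887]
eef_rot: [1.0, 0.0, 0.0, 0.0]
contact_force: [-0.2, -0.6, -0.5]
opening: 0.667
finger_force: 12.0
clock: 13.38
tool_pos: [0.3893, -0.2851, 0.2883]
eef_rot: [1.0, 0.0, 0.001, 0.0]
contact_force: [0.2, -0.1, 0.7]
opening: 0.666
finger_force: 12.0
clock: 13.47
tool_pos: [0.3901, -0.2848, 0.2881]
eef_rot: [1.0, 0.001, 0.001, 0.0]
contact_force: [-0.3, 0.1, 0.1]
opening: 0.664
finger_force: 12.0
tcp [ 0.3901 -0.2848  0.2881] t 13.4667
pinkB 4461 px 342 140 38 mean [ 0.453  -0.2945  0.2055] circ 0.4528 -0.2944 diam 41.1
held 15353 z 0.0271 circ 0.0007 0.0002 diam 63.3 x -0.030637275 0.026962033 y -0.030495733 0.030486993
tcp [ 0.3898 -0.2848  0.2878] t 13.5667
pinkB 4467 px 343 140 39 mean [ 0.453  -0.2945  0.2056] circ 0.4527 -0.2945 diam 40.9
```

View pics/w4.png

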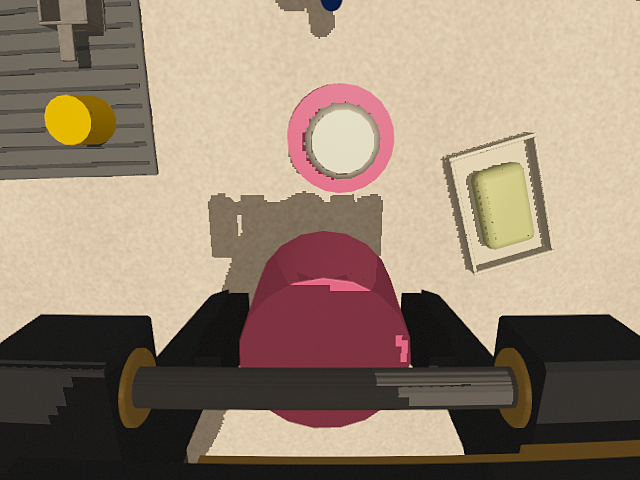

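The pink closure is at (342,140), and the pink cup is held upright near (325,350). I'll move it over the closure.

```bash

python3 -m pendant '[[1,0.39,0,0,0,0],[1,0,0,0,0,0],[0.5,0,0.5,0,0,0],[0.09,0,0.7,0,0,0],[0,0,0.6,0,0,0]]'
python3 -m pendant '[[0,0,0,0,0,0],[0,0,0,0,0,0],[0,0,0,0,0,0]]'
```

```text
clock: 14.03
tool_pos: [0.4554, -0.2945, 0.2418]
eef_rot: [1.0, 0.001, 0.001, -0.0]
contact_force: [-0.9, -0.5, -0.3]
opening: 0.668
finger_force: 12.0
clock: 14.28
tool_pos: [0.4537, -0.2953, 0.2433]
eef_rot: [1.0, 0.0, 0.001, 0.0]
contact_force: [-0.6, -0.3, 0.4]
opening: 0.669
finger_force: 12.0
```

Aligned within 1 mm. I'll lower it 42 mm and release.

```bash

python3 -m pendant '[[0.03,0,0.4,0,0,0],[0,0,0.4,0,0,0],[0,0,0.4,0,0,0],[0,0,0.3,0,0,0],[0,0,0.16,0,0,0]]'
python3 -m pendant '[[0,0,0,0,0,0],[0,0,0,0,0,0],[0,0,0,0,0,0]]'
```

```text
clock: 14.7
tool_pos: [0.453, -0.2949, 0.1997]
eef_rot: [1.0, -0.0, -0.001, -0.0]
contact_force: [0.4, 0.9, 0.2]
opening: 0.67
finger_force: 12.0
clock: 14.95
tool_pos: [0.454, -0.2954, 0.2014]
eef_rot: [1.0, -0.0, 0.0, 0.0]
contact_force: [0.6, -1.2, 0.5]
opening: 0.666
finger_force: 12.0
```

```bash

python3 -m pendant '[[0,0,0,0,0,0],[0,0,0,0,0,0],[0,0,0,0,0,0],[0,0,0,0,0,0]]' 1
python3 -m pendant '[[0,0,-0.3,0,0,0],[0,0,-0.7,0,0,0],[0,0,-1,0,0,0],[0,0,-1,0,0,0],[0,-0.5,-0.6,0,0,0]]'
python3 -m pendant '[[0.5,-1,0,0,0,0],[1,-1,0,0,0,0],[1,-1,0,0,0,0],[1,-1,0,0,0,0],[1,-1,0,0,0,0]]'
python3 -m pendant '[[1,-1,0,0,0,0],[1,-1,0,0,0,0],[1,-1,0,0,0,0],[0,-1,0,0,0,0],[0,-1,0,0,0,0]]'
python3 -m pendant '[[0,-1,1,0,0,0],[0,-1,1,0,0,0],[0,-0.9,0,0,0,0],[0,0,0,0,0,0],[0,0,0,0,0,0]]'
python3 w.py greenC pics/w5.png; python3 - <<'E'
from h import *
p,d=optics.snapshot("scene"); cv2.imwrite("pics/s5.png",p)
E
```

```text
clock: 15.28
tool_pos: [0.4539, -0.2953, 0.2014]
eef_rot: [1.0, -0.0, 0.0, 0.0]
contact_force: [0.8, -0.9, 0.7]
opening: 0.944
finger_force: 0.0
clock: 15.7
tool_pos: [0.4543, -0.2856, 0.2941]
eef_rot: [1.0, -0.002, 0.002, 0.002]
contact_force: [1.6, -1.1, -0.8]
opening: 1.001
finger_force: 0.0
clock: 16.12
tool_pos: [0.5672, -0.1565, 0.2921]
eef_rot: [1.0, -0.0, 0.0, 0.0]
contact_force: [-0.1, -0.5, 0.7]
opening: 1.0
finger_force: 0.0
clock: 16.53
tool_pos: [0.6423, -0.031, 0.2912]
eef_rot: [1.0, 0.0, 0.0, -0.0]
contact_force: [-0.3, 0.1, 1.0]
opening: 0.998
finger_force: 0.0
clock: 16.95
tool_pos: [0.6413, 0.0416, 0.2415]
eef_rot: [1.0, 0.002, 0.0, -0.0]
contact_force: [-0.2, -1.1, 0.7]
opening: 1.001
finger_force: 0.0
tcp [0.6413 0.0416 0.2415] t 16.95
greenC 3164 px 272 169 32 mean [0.6772 0.0834 0.0554] circ 0.677 0.0834 diam 51.5
```

View pics/s5.png

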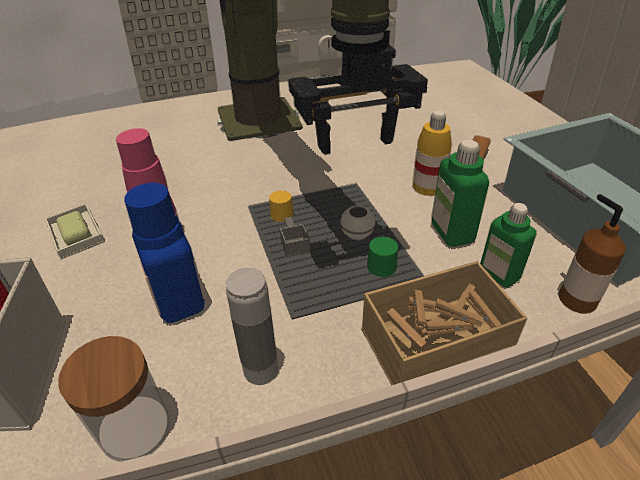

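The blue and pink cups are fully seated at (152,210) and (137,150). Next is the green cup.

```bash

python3 -m pendant '[[0.7,-1,0,0,0,0],[0.73,-0.67,0.5,0,0,0],[0,0,1,0,0,0],[0,0,1,0,0,0],[0,0,1,0,0,0]]'
python3 -m pendant '[[0,0,1,0,0,0],[0,0,1,0,0,0],[0,0,1,0,0,0],[0,0,0.6,0,0,0],[0,0,0,0,0,0]]'
```

```text
clock: 17.47
tool_pos: [0.6782, 0.0794, 0.1537]
eef_rot: [1.0, -0.001, 0.001, 0.001]
contact_force: [-0.8, -0.5, 0.4]
opening: 0.997
finger_force: 0.0
clock: 17.88
tool_pos: [0.6751, 0.0791, 0.0607]
eef_rot: [1.0, -0.001, -0.003, 0.001]
contact_force: [-0.6, 0.2, 0.1]
opening: 1.004
finger_force: 0.0
```

```bash

python3 -m pendant '[[0.05,-0.15,0.5,0,0,0],[0,0,0.5,0,0,0],[0,0,0.38,0,0,0],[0,0,0,0,0,0],[0,0,0,0,0,0]]'
python3 -m pendant '[[0,0,0,0,0,0],[0,0,0,0,0,0],[0,0,0,0,0,0],[0,0,0,0,0,0],[0,0,0,0,0,0]]' -1 12
python3 -m pendant '[[0,0,0,0,0,0],[0,0,0,0,0,0],[0,0,0,0,0,0]]'
```

```text
clock: 18.3
tool_pos: [0.6781, 0.0851, 0.0288]
eef_rot: [1.0, -0.0, -0.0, 0.0]
contact_force: [-0.2, 0.2, 1.1]
opening: 1.003
finger_force: 0.0
clock: 18.72
tool_pos: [0.6785, 0.0852, 0.0295]
eef_rot: [1.0, -0.0, 0.0, 0.0]
contact_force: [0.7, 0.4, 0.3]
opening: 0.649
finger_force: 0.0
clock: 18.97
tool_pos: [0.6785, 0.0851, 0.0294]
eef_rot: [1.0, -0.0, 0.0, 0.0]
contact_force: [-0.1, -0.2, 1.4]
opening: 0.583
finger_force: 12.0
```

```bash

python3 -m pendant '[[0,0,-0.5,0,0,0],[0,0,-0.8,0,0,0],[0,0,-1,0,0,0],[0,0,-1,0,0,0],[0,0,-1,0,0,0]]'
python3 -m pendant '[[0,0,-1,0,0,0],[-0.5,-0.5,-1,0,0,0],[-1,-1,-1,0,0,0],[-1,-1,-1,0,0,0],[-1,-1,-1,0,0,0]]'
python3 -m pendant '[[-1,-1,-1,0,0,0],[0,-1,-0.2,0,0,0],[0,-1,0,0,0,0],[0,0,0,0,0,0],[0,0,0,0,0,0]]'
python3 -m pendant '[[0,0,0,0,0,0],[0,0,0,0,0,0]]'
python3 - <<'E'
from w import *
look([("greenB",*B["greenB"])],"pics/w6.png"); held(.0266,.051); look([("greenB",*B["greenB"])])
E
```

```text
clock: 19.38
tool_pos: [0.6781, 0.0852, 0.1384]
eef_rot: [1.0, -0.0, -0.0, -0.0]
contact_force: [1.5, 0.2, -0.0]
opening: 0.583
finger_force: 12.0
clock: 19.8
tool_pos: [0.5924, 0.1705, 0.2607]
eef_rot: [1.0, -0.001, 0.0, -0.0]
contact_force: [-0.1, 1.4, -1.1]
opening: 0.581
finger_force: 12.0
clock: 20.22
tool_pos: [0.5688, 0.2458, 0.2886]
eef_rot: [1.0, 0.002, 0.0, -0.0]
contact_force: [0.4, -0.5, -0.9]
opening: 0.578
finger_force: 12.0
clock: 20.38
tool_pos: [0.5699, 0.2419, 0.2878]
eef_rot: [1.0, -0.001, -0.0, 0.001]
contact_force: [0.1, -0.1, -0.9]
opening: 0.581
finger_force: 12.0
tcp [0.5699 0.2419 0.2878] t 20.3833
greenB 3098 px 296 147 32 mean [0.6289 0.2569 0.2004] circ 0.629 0.2569 diam 35.1
held 12336 z 0.0258 circ 0.0009 0.0 diam 57.8 x -0.027756115 0.02402951 y -0.02749889 0.027497975
tcp [0.57   0.2422 0.2877] t 20.4833
greenB 3113 px 297 147 32 mean [0.629  0.2569 0.2004] circ 0.629 0.2568 diam 35.1
```

View pics/w6.png

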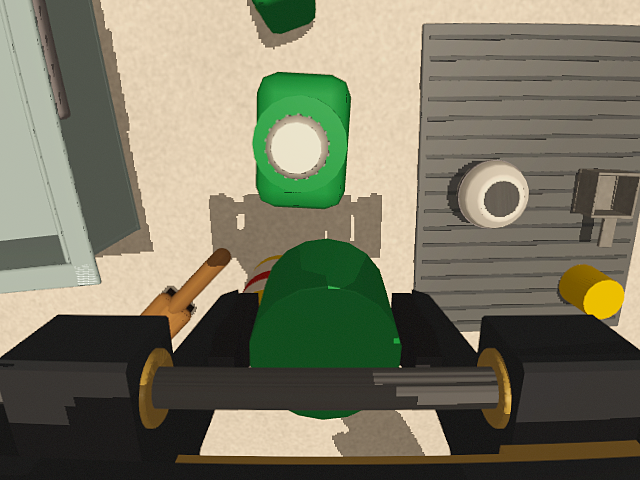

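The larger green bottle's closure is at (296,147), with the small one behind it at (283,10). The green cup is held upright. I'll position it over the closure.

```bash

python3 -m pendant '[[1,-0.59,0,0,0,0],[1,0,0,0,0,0],[0.43,0,0.6,0,0,0],[0,0,0.8,0,0,0],[0,0,0.5,0,0,0]]'
python3 -m pendant '[[0,0,0,0,0,0],[0,0,0,0,0,0],[0,0,0,0,0,0]]'
```

```text
clock: 20.95
tool_pos: [0.6308, 0.2572, 0.2383]
eef_rot: [1.0, -0.001, -0.001, 0.001]
contact_force: [-0.5, -0.5, -0.8]
opening: 0.583
finger_force: 12.0
clock: 21.2
tool_pos: [0.6309, 0.2586, 0.2414]
eef_rot: [1.0, -0.0, 0.001, -0.0]
contact_force: [0.2, 0.6, 0.7]
opening: 0.582
finger_force: 12.0
```

```bash

python3 -m pendant '[[0,0.06,0.4,0,0,0],[0,0,0.4,0,0,0],[0,0,0.4,0,0,0],[0,0,0.4,0,0,0],[0,0,0.22,0,0,0]]'
python3 -m pendant '[[0,0,0,0,0,0],[0,0,0,0,0,0],[0,0,0,0,0,0]]'
```

```text
clock: 21.62
tool_pos: [0.6294, 0.2568, 0.1929]
eef_rot: [1.0, 0.0, -0.001, 0.001]
contact_force: [-1.8, -1.9, 16.5]
opening: 0.583
finger_force: 12.0
clock: 21.87
tool_pos: [0.6304, 0.2573, 0.1947]
eef_rot: [1.0, -0.0, 0.0, 0.0]
contact_force: [-0.4, -0.1, -0.2]
opening: 0.578
finger_force: 12.3
```

```bash

python3 -m pendant '[[0,0,0,0,0,0],[0,0,0,0,0,0],[0,0,0,0,0,0],[0,0,0,0,0,0]]' 1
python3 -m pendant '[[0,0,-0.3,0,0,0],[0,0,-0.7,0,0,0],[0,0,-1,0,0,0],[0,0,-1,0,0,0],[0,0.5,-0.7,0,0,0]]'
python3 -m pendant '[[-0.5,1,0,0,0,0],[-1,1,0,0,0,0],[-1,1,0,0,0,0],[-1,1,0,0,0,0],[-1,1,0,0,0,0]]'
python3 -m pendant '[[-1,1,0,0,0,0],[-1,1,0,0,0,0],[-1,1,0.5,0,0,0],[-0.4,1,1,0,0,0],[0,1,0.5,0,0,0]]'
python3 -m pendant '[[0,0,0,0,0,0],[0,0,0,0,0,0],[0,0,0,0,0,0]]'
python3 w.py yellowC,greenC
```

```text
clock: 22.2
tool_pos: [0.6305, 0.2572, 0.195]
eef_rot: [1.0, -0.0, 0.0, -0.0]
contact_force: [-0.5, 0.4, 0.3]
opening: 0.859
finger_force: 0.0
clock: 22.62
tool_pos: [0.6303, 0.2485, 0.2904]
eef_rot: [1.0, 0.002, 0.001, -0.002]
contact_force: [0.4, 1.6, -0.0]
opening: 1.002
finger_force: 0.0
clock: 23.03
tool_pos: [0.5167, 0.1186, 0.2881]
eef_rot: [1.0, -0.0, 0.001, -0.0]
contact_force: [0.7, -0.6, -0.4]
opening: 0.996
finger_force: 0.0
clock: 23.45
tool_pos: [0.4294, -0.0064, 0.2371]
eef_rot: [1.0, 0.001, -0.001, 0.0]
contact_force: [0.2, 0.1, -0.1]
opening: 1.001
finger_force: 0.0
clock: 23.7
tool_pos: [0.4338, -0.0046, 0.2381]
eef_rot: [1.0, 0.0, 0.001, -0.0]
contact_force: [-0.4, 0.7, 0.5]
opening: 0.998
finger_force: 0.0
tcp [ 0.4338 -0.0046  0.2381] t 23.7
yellowC 2471 px 379 172 28 mean [ 0.4676 -0.0489  0.0514] circ 0.4673 -0.0487 diam 45.6
greenC not seen 0
```

```bash

python3 -m pendant '[[0.7,1,0,0,0,0],[0.66,0.77,0.5,0,0,0],[0,0,1,0,0,0],[0,0,1,0,0,0],[0,0,1,0,0,0]]'
python3 -m pendant '[[0,0,1,0,0,0],[0,0,1,0,0,0],[0,0,1,0,0,0],[0,0,0.6,0,0,0],[0,0,0,0,0,0]]'
python3 -m pendant '[[0,0,0,0,0,0]]'
```

```text
clock: 24.17
tool_pos: [0.4687, -0.0485, 0.1497]
eef_rot: [1.0, 0.001, 0.002, -0.0]
contact_force: [-0.5, 0.0, -1.1]
opening: 0.999
finger_force: 0.0
clock: 24.58
tool_pos: [0.4667, -0.0478, 0.0578]
eef_rot: [1.0, 0.001, -0.001, -0.0]
contact_force: [0.3, -0.6, 0.8]
opening: 1.0
finger_force: 0.0
clock: 24.67
tool_pos: [0.4675, -0.0483, 0.0599]
eef_rot: [1.0, 0.001, 0.0, -0.0]
contact_force: [-0.2, 1.0, -0.6]
opening: 1.0
finger_force: 0.0
```

```bash

python3 -m pendant '[[0,0,0.5,0,0,0],[0,0,0.5,0,0,0],[0,0,0.5,0,0,0],[0,0,0,0,0,0],[0,0,0,0,0,0]]'
python3 -m pendant '[[0,0,0,0,0,0],[0,0,0,0,0,0],[0,0,0,0,0,0],[0,0,0,0,0,0],[0,0,0,0,0,0]]' -1 12
python3 -m pendant '[[0,0,0,0,0,0],[0,0,0,0,0,0],[0,0,0,0,0,0]]'
```

```text
clock: 25.08
tool_pos: [0.4677, -0.0492, 0.0234]
eef_rot: [1.0, 0.0, 0.001, -0.0]
contact_force: [0.3, 0.2, 0.6]
opening: 1.005
finger_force: 0.0
clock: 25.5
tool_pos: [0.467, -0.0496, 0.0227]
eef_rot: [1.0, -0.0, 0.0, 0.0]
contact_force: [0.5, -0.4, 0.1]
opening: 0.642
finger_force: 0.0
clock: 25.75
tool_pos: [0.4669, -0.0496, 0.0225]
eef_rot: [1.0, -0.0, 0.0, 0.0]
contact_force: [0.3, 0.1, 1.9]
opening: 0.516
finger_force: 12.0
```

```bash

python3 -m pendant '[[0,0,-0.5,0,0,0],[0,0,-0.8,0,0,0],[0,0,-1,0,0,0],[0,0,-1,0,0,0],[0,0,-1,0,0,0]]'
python3 -m pendant '[[0,-0.5,-1,0,0,0],[0,-1,-1,0,0,0],[0,-1,-1,0,0,0],[0,-1,-1,0,0,0],[0,-1,-1,0,0,0]]'
python3 -m pendant '[[-0.5,-1,-1,0,0,0],[-1,-1,0,0,0,0],[-1,-1,0,0,0,0],[0,-1,0,0,0,0],[0,-1,0,0,0,0]]'
python3 -m pendant '[[0,-1,0,0,0,0],[0,-1,0,0,0,0],[0,-1,0,0,0,0],[0,-0.7,0,0,0,0],[0,0,0,0,0,0]]'
python3 -m pendant '[[0,0,0,0,0,0],[0,0,0,0,0,0]]'
python3 - <<'E'
from w import *
look([("yellowB",*B["yellowB"])],"pics/w7.png"); held(.0295,.045); look([("yellowB",*B["yellowB"])])
E
```

```text
clock: 26.17
tool_pos: [0.4663, -0.0496, 0.1308]
eef_rot: [1.0, -0.0, -0.001, 0.0]
contact_force: [0.4, -1.1, -0.6]
opening: 0.51
finger_force: 12.0
clock: 26.58
tool_pos: [0.4661, 0.0639, 0.2561]
eef_rot: [1.0, -0.0, -0.0, 0.0]
contact_force: [0.6, 0.0, -0.5]
opening: 0.519
finger_force: 12.0
clock: 27.0
tool_pos: [0.4024, 0.1886, 0.2801]
eef_rot: [1.0, 0.001, -0.0, 0.0]
contact_force: [0.7, 0.0, -1.4]
opening: 0.514
finger_force: 12.0
clock: 27.42
tool_pos: [0.4034, 0.2849, 0.2797]
eef_rot: [1.0, 0.003, -0.0, -0.002]
contact_force: [-0.3, 0.4, 0.4]
opening: 0.514
finger_force: 12.0
clock: 27.58
tool_pos: [0.4042, 0.2788, 0.2795]
eef_rot: [1.0, -0.001, -0.0, 0.001]
contact_force: [0.4, 0.1, 0.1]
opening: 0.514
finger_force: 12.0
tcp [0.4042 0.2788 0.2795] t 27.5833
yellowB 1966 px 305 139 26 mean [0.4667 0.2894 0.1802] circ 0.4667 0.2894 diam 29.3
held 9962 z 0.0287 circ 0.0015 0.0001 diam 51.7 x -0.021961886 0.023149617 y -0.02449964 0.024481282
tcp [0.4045 0.2786 0.2797] t 27.6833
yellowB 1948 px 305 140 26 mean [0.4668 0.2893 0.1802] circ 0.4668 0.2893 diam 29.5
```

View pics/w7.png

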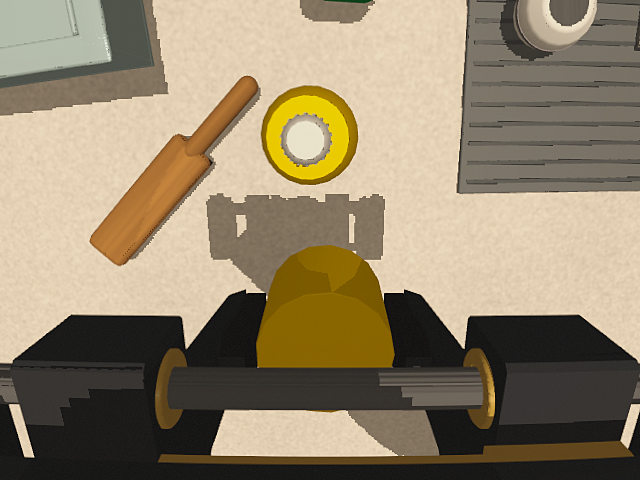

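The yellow closure is at (305,139), and the yellow cup is held upright. I'll position it over the closure.

```bash

python3 -m pendant '[[1,-0.42,0,0,0,0],[1,0,0.5,0,0,0],[0.47,0,0.8,0,0,0],[0,0,0.8,0,0,0],[0,0,0.5,0,0,0]]'
python3 -m pendant '[[0,0,0,0,0,0],[0,0,0,0,0,0],[0,0,0,0,0,0]]'
```

```text
clock: 28.15
tool_pos: [0.4667, 0.289, 0.2131]
eef_rot: [1.0, -0.002, -0.001, 0.001]
contact_force: [-0.6, -0.0, -1.2]
opening: 0.515
finger_force: 12.0
clock: 28.4
tool_pos: [0.4666, 0.2908, 0.2157]
eef_rot: [1.0, -0.0, 0.001, -0.0]
contact_force: [-0.7, -0.3, -0.5]
opening: 0.515
finger_force: 12.0
```

```bash

python3 -m pendant '[[0,0.06,0.4,0,0,0],[0,0,0.4,0,0,0],[0,0,0.4,0,0,0],[0,0,0.4,0,0,0],[0,0,0.26,0,0,0]]'
python3 -m pendant '[[0,0,0,0,0,0],[0,0,0,0,0,0],[0,0,0,0,0,0]]'
```

```text
clock: 28.82
tool_pos: [0.4657, 0.2893, 0.1672]
eef_rot: [1.0, 0.0, -0.0, 0.0]
contact_force: [0.1, -0.6, -0.2]
opening: 0.513
finger_force: 12.0
clock: 29.07
tool_pos: [0.4662, 0.2896, 0.1685]
eef_rot: [1.0, -0.0, 0.0, -0.0]
contact_force: [-0.1, -0.2, -0.6]
opening: 0.516
finger_force: 12.0
```

Release, rise, retreat over the mat and check.

```bash

python3 -m pendant '[[0,0,0.04,0,0,0],[0,0,0,0,0,0],[0,0,0,0,0,0]]'
python3 -m pendant '[[0,0,0,0,0,0],[0,0,0,0,0,0],[0,0,0,0,0,0],[0,0,0,0,0,0],[0,0,0,0,0,0]]' 1
python3 -m pendant '[[0,0,-0.3,0,0,0],[0,0,-0.7,0,0,0],[0,0,-1,0,0,0],[0,0,-1,0,0,0],[0,0,-1,0,0,0]]'
python3 -m pendant '[[0,0.5,-0.5,0,0,0],[0,1,0,0,0,0],[0,1,0,0,0,0],[0,1,0,0,0,0],[0,1,0,0,0,0]]'
python3 -m pendant '[[0,1,0,0,0,0],[0,1,0,0,0,0],[0,0,0,0,0,0],[0,0,0,0,0,0],[0,0,0,0,0,0]]'
python3 - <<'E'
from h import *
p,d=optics.snapshot("scene"); cv2.imwrite("pics/s8.png",p)
p,d=optics.snapshot("top"); cv2.imwrite("pics/t8.png",p); c=optics.calibration("top"); P=cloud(d,c,pose(c))
for n,x,y,zt in [("blue",.636,-.273,.221),("pink",.4535,-.29,.227),("green",.628,.2575,.220),("yellow",.4668,.289,.196)]:
    m=(np.hypot(P[...,0]-x,P[...,1]-y)<.02)&(d>0); print(n,"expect",zt,"z",np.percentile(P[m][:,2],[10,50,90]).round(4))
E
```

```text
clock: 29.32
tool_pos: [0.4662, 0.2895, 0.1676]
eef_rot: [1.0, -0.0, 0.0, -0.0]
contact_force: [-0.1, 0.2, -0.1]
opening: 0.517
finger_force: 12.0
clock: 29.73
tool_pos: [0.4661, 0.2895, 0.1674]
eef_rot: [1.0, -0.0, 0.0, 0.0]
contact_force: [0.2, 0.4, 0.8]
opening: 0.876
finger_force: 0.0
clock: 30.15
tool_pos: [0.4659, 0.2893, 0.2689]
eef_rot: [1.0, -0.0, -0.0, 0.0]
contact_force: [0.4, 0.0, -0.5]
opening: 1.004
finger_force: 0.0
clock: 30.57
tool_pos: [0.4655, 0.1746, 0.2799]
eef_rot: [1.0, -0.0, -0.0, 0.0]
contact_force: [-0.1, -0.3, -0.4]
opening: 1.0
finger_force: 0.0
clock: 30.98
tool_pos: [0.4659, 0.127, 0.2799]
eef_rot: [1.0, -0.0, -0.0, -0.0]
contact_force: [0.6, 1.1, 1.2]
opening: 0.998
finger_force: 0.0
blue expect 0.221 z [0.2188 0.2208 0.2227]
pink expect 0.227 z [0.2249 0.2268 0.2286]
green expect 0.22 z [0.2186 0.2204 0.2222]
yellow expect 0.196 z [0.1942 0.196  0.1977]
```

View pics/s8.png

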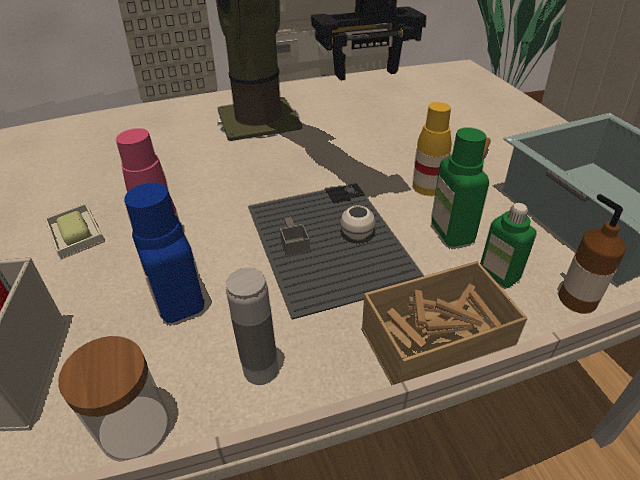

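View pics/t8.png

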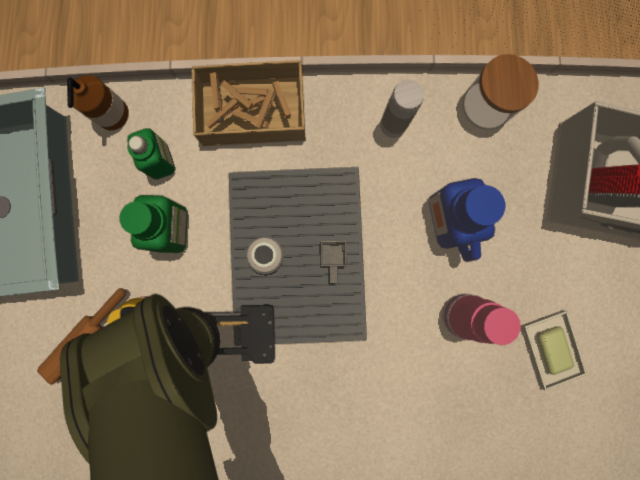

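All four cups sit on their own bottles, with tops at the expected heights: blue (484,205), pink (495,323), green (142,218), and yellow at scene (438,115). The ball (264,255) and scoop (332,255) haven't moved.

```bash
python3 -c "
from plant import r; print(r.finish_job())"
```

```text
the job is handed in; nothing more can be done
None
```

All four cups are seated over the closures of their own-colour bottles; every bottle is still standing, the ball and scoop are untouched on the mat, and the job was handed in at about 31 s.

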